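# Slide the lid along the palette until it drops shut over the well

## Robot

A 7-joint arm with a two-finger parallel gripper is mounted at the origin on the work surface. World frame = base frame: x ahead of the robot, y to its left, z up, the work surface at z = 0. Lengths are in mm, angles in rad, forces in N, time in s.
With the tool pointing down it reaches from about 400 to 875 mm from the base axis. Payload 4.4 kg.
Tool frame: the origin (TCP) lies at the very end of the fingers, on their centre line; the grasp point (between the pads) lies 19 mm behind it; z points along the fingers, x is the direction in which the jaws open and shut, and the axes are right-handed (so a half turn about z gives the same grasp; the last joint's range is limited). The gripper opens to 85 mm and grips with 20 to 120 N. Pads are 22 mm wide; open, the fingers measure 114 mm over their backs; the gripper's body (76 mm by 85 mm) begins 54 mm behind the grasp point. The pads swing forward as they close: fully open they stand 13 mm farther back than shut.
Start: joints at [-1.277, 0.628, 0.038, 1.517, -0.027, 0.996, -0.02], TCP at [228.834, 608.402, 231.313] pointing down, gripper open.
Joint ranges: [-3.06, 3.06], [-0.37, 2.12], [-1.25, 1.32], [0.18, 2.47], [-1.1, 4.24], [0.23, 1.98], [-2.94, 2.94]. Speed limits (rad/s): [2.57, 2.57, 3.14, 3.14, 3.14, 3.14, 3.14].

## Interface

Orientations are given as [roll, pitch, yaw] about the fixed x, y, z axes, in that order (R = Rz(yaw) Ry(pitch) Rx(roll)).
In Python, from cell import ctrl, get_image, job, models gives the robot as it stands.
- The arm moves only by the tool move_arm, never from a script. Its argument "moves" is a list that holds one entry, the list of rows, each a list of 6 numbers: the shift along the tool's x, y, z in m, then the turn, a rotation vector about the tool's x, y, z in rad. A call has 1 to 20 rows; each row is the pose to reach, as a shift and turn from the pose commanded when the call began, along the tool's axes at that moment; what a row does not reach only later rows make up. A row lasts 1/8 s, in which the tool goes at most 62.5 mm and 10.7 degrees, less where a joint would pass 70% of its speed; a pose out of reach is approached as far as the arm can. A call with a gripper value outside its range is refused whole. "jaw" is the opening, from 0 (shut) to 1 (fully open), set as the call begins (left out, the last holds). The fingers move at their own pace and stop on an object; the grip force is fixed at half the most. Time passes only in rows, so rows that repeat a pose let the fingers close. It gives the time, the measured TCP pose, the force and the opening at its end, in the units of the state.
- ctrl.read_state(): the state, without advancing time (a new reading comes with each control period).
- get_image(name): name is "scene" or "side" or "wrist"; returns a dict with "color" (400x640x3 uint8, blue, green, red), "fov_y" (degrees; the focal length in pixels is half the picture's height over the tangent of half this angle, whatever the lens; pixels are square), "cx", "cy" (the principal point, pixels), "origin" and "orientation" of the camera in the world; the wrist camera has in their place "hand_eye" (4x4, takes a point from camera to tool coordinates, whose origin is the TCP and whose axes are the tool frame's). Camera axes: x right, y up, looking along -z (the intrinsics and any distortion apply to the point x, -y, -z); pixel columns grow to the right and rows downward; lengths in mm; the calibration is good to about 2 mm. A picture is of the moment at which its call begins: read the wrist's pose just before it. There is no depth.
- job.finish_job(): hands the job in, once; it reports no verdict.
Trained networks look in the newest picture that a camera, given by its name, has taken for a name from the list of things; names that differ only in an ending like _2 or _b are one class to them, and where a whole thing is asked for, a point or a joint stands for the part that bears it (a point fixed in the world has none). Each returns a list of dicts, best first, with "score" (0 to 1); they miss things now and then, are a little off and sometimes report something else, mostly with a low value. They report only what shows in the picture. A call takes as long as a camera call. They do not tell look-alikes from the thing itself.
- models.cut_out(camera, thing): "pixels" (400x640 bool, what is visible of it) and "uv" ([column, row] in pixels, amid what is visible of it).
- models.place_of(camera, thing): "uv" ([column, row] in pixels: a listed point, or the origin of a listed thing).
The state is a dict: "clock": time; "qpos": joint angles; "qd": joint speeds; "tau": joint torques, N m; "eef_pos": TCP position; "tool_rot": TCP orientation; "force": force on the tool from outside, world axes, zero at the start; "torque": the same for the moment, N m; "width": finger opening in mm.
Only numpy, scipy, OpenCV 4.12 (cv2) and the standard library are available. Lean on these libraries where they do the work, as an engineer would, in place of code of your own. Each camera call takes 0.05 s, during which the arm holds its last target.

## Task

Pick up the wooden lid by its brass bar and set it down flat between the two rails, on the plain end of the palette block (the end towards the robot's right). Then slide it gently along the block, without lifting it again, until it drops into the recess around the well; leave it flat and fully home there, let go, and leave the jar, cup and spatula where they are.

Things in the scene. Friction and masses are not known exactly. Their poses are not given: they have to be found in the camera images.
- lid_center (a point): Loose lid, about 0.12 kg: wooden panel 80 (its x) x 90 (y) x 6 mm, with an upright hollow brass bar across the middle of its top, 50 (x) x 14 (y) x 24 mm high; 30 mm high in all. Pinch the bar across its 14 mm, along the lid's y. This point: the middle, 15 mm above the underside (9 mm above the panel's top). Starts flat on the bench, on the robot's side of the bed.
- lid: The same lid, origin at the centre of its underside, axes as above.
- bed: Wooden bed fixed to the bench, 130 (x) x 460 (y) mm; origin: centre of its underside, at bench height. y runs along it to the robot's left, x away from the robot. Two rails along y, inner faces at x = -43 and +43 mm, 14 mm thick, tops 48 mm above the bench. The lid goes between them, its y along the bed's y, 3 mm free a side. Between them lies a dark block, top 40 mm above the bench.
- plain_end (a point): Point on the bed, level with the block's top, mid-way between the rails, at bed y = -105 mm: the plain end of the block, always solid and clear of the recess for a lid set down within 15 mm of here along y. A lid resting flat on the block has its centre point 55 mm above the bench. Axes as the bed.
- search_mid (a point): Point on the bed (y = +50 mm, level with the block's top). The block (370 mm long) is left anywhere within 45 mm either way along y in a very stiff slide (80 N; do not move it), unmeasured. Its recess, 6 mm deep, 94 mm long in y, rail to rail wide, sharp upright ends, a 53 x 58 mm well in its floor, is centred within 45 mm in y of here. Lid home: centre point 49 mm above the bench.
- jar: Closed amber glass jar, 60 mm across, 75 mm high, origin under its centre. A bystander.
- cup: White ceramic cup, 72 mm across, 70 mm high, origin under its centre. A bystander.
- spatula: Wooden spatula lying on the bench beyond the bed, origin at its underside. A bystander.
There are look-alikes about, which are no part of the job. Of the things like the lid, leave any that is grey or turquoise; of the rest the larger one is meant.

How it is judged:
By the outcome, as a careful person would: the job done as asked, in the order asked, and still so for the second after the job is handed in, with the robot touching nothing.
It also fails if it takes over 67 s, if anything falls off the work surface, if the arm or the gripper's body presses on something with over 40 N, if the wrist force passes 120 N, or if a joint passes its speed limit or range.

## Working session

There is one attempt and no reset: what is moved stays moved. The work goes in short steps, Python scripts to look and compute and a tool call to move; the robot and the scene stay as the last step left them, time stands still between calls to the robot, and variables do not carry over. Pictures are saved under pics/ and viewed, and the job is handed in when it is done.

Besides the shell and the picture viewer there is one more tool, called as name(argument=value, ...) on one line, values as JSON. move_arm: Moves the arm, as the interface text tells. Its arguments: {"type":"object","properties":{"moves":{"type":"array","items":{"type":"array","items":{"type":"array","items":{"type":"number"}}}},"jaw":{"type":"number"}},"required":["moves"]}

```bash
mkdir -p pics; ls
python3 - <<'E'
from cell import ctrl,get_image,job,models
import cv2,numpy as np
s=ctrl.read_state();print({k:np.round(v,3) for k,v in s.items()})
for n in ["scene","side","wrist"]:
    im=get_image(n);cv2.imwrite(f"pics/{n}0.png",im["color"]);print(n,{k:np.round(v,3).tolist() for k,v in im.items() if k!="color"})
    for t in ["lid_center","plain_end","search_mid","bed"]:
        print(t,[(np.round(r["uv"],1).tolist(),round(float(r["score"]),2)) for r in models.place_of(n,t)])
E
```

```text
pics
{'clock': np.float64(0.0), 'qpos': array([-1.277,  0.629,  0.038,  1.518, -0.027,  0.996, -0.02 ]), 'qd': array([-0.002,  0.001,  0.001,  0.001, -0.001, -0.   ,  0.001]), 'tau': array([-0.0000e+00, -5.6341e+01,  1.2260e+00, -1.9345e+01,  1.1000e-02,
        1.0000e-02,  0.0000e+00]), 'eef_pos': array([228.607, 607.814, 230.39 ]), 'tool_rot': array([3.142e+00, 2.000e-03, 1.211e+00]), 'force': array([-0.01 ,  0.528, -0.429]), 'torque': array([-0.018,  0.004,  0.015]), 'width': np.float64(85.515)}
scene {'fov_y': 45.86, 'cx': 313.769, 'cy': 196.337, 'origin': [1260.584, 478.152, 748.829], 'orientation': [0.893, -0.011, 2.159]}
lid_center [([364.2, 188.1], 0.86), ([301.1, 188.4], 0.58), ([278.1, 150.8], 0.57)]
plain_end [([256.9, 203.5], 0.68), ([433.4, 235.6], 0.22)]
search_mid [([317.8, 226.8], 0.89)]
bed [([298.3, 229.1], 0.84)]
side {'fov_y': 56.012, 'cx': 317.66, 'cy': 198.274, 'origin': [222.193, 406.396, 626.678], 'orientation': [0.774, 0.005, -2.424]}
lid_center [([442.1, 211.3], 0.8), ([369.7, 285.7], 0.73), ([419.0, 246.5], 0.69), ([370.7, 220.8], 0.6)]
plain_end [([325.8, 181.3], 0.73)]
search_mid [([289.2, 220.8], 0.73)]
bed [([304.3, 220.3], 0.9)]
wrist {'fov_y': 71.206, 'cx': 322.478, 'cy': 199.881, 'hand_eye': [[1.0, 0.001, -0.001, -0.129], [0.001, -0.95, -0.312, -80.947], [-0.001, 0.312, -0.95, -143.191], [0.0, 0.0, 0.0, 1.0]]}
lid_center [([55.2, 373.4], 0.94)]
plain_end []
search_mid []
bed []
```

View pics/scene0.png

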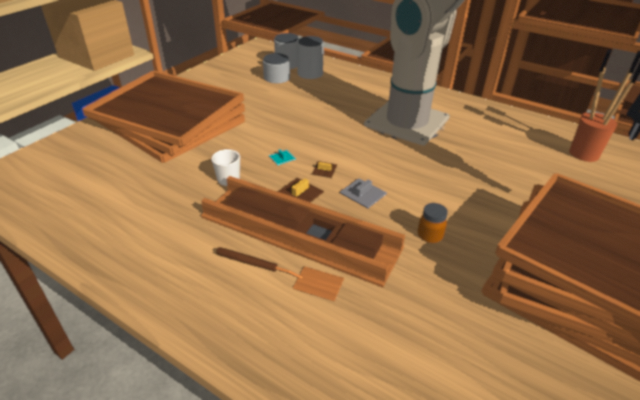

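View pics/side0.png

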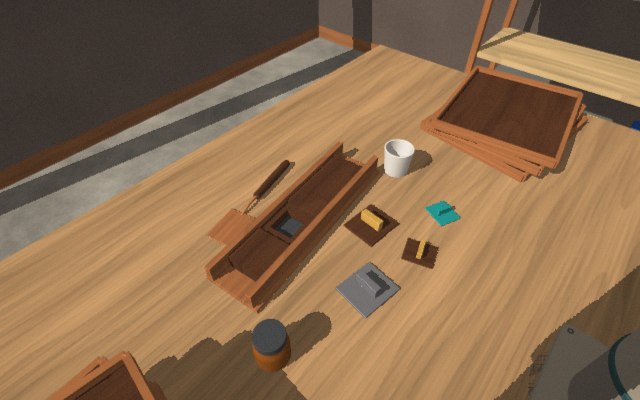

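View pics/wrist0.png

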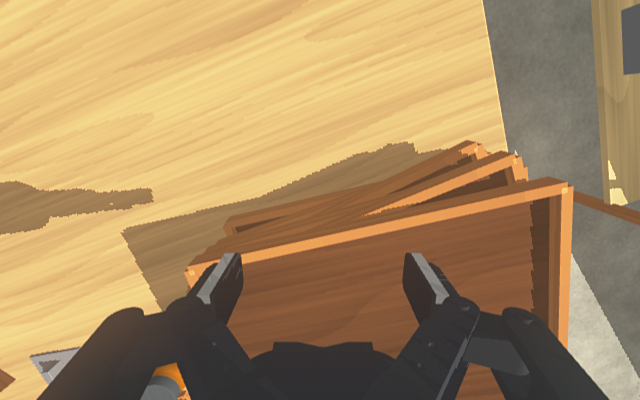

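```bash
cat > h.py <<'E'
import numpy as np,cv2
from scipy.spatial.transform import Rotation as R
from cell import ctrl,get_image,job,models
def cam(im,st=None):
    if "hand_eye" in im:
        T=np.eye(4);T[:3,:3]=R.from_euler("xyz",st["tool_rot"]).as_matrix();T[:3,3]=st["eef_pos"]
        T=T@np.array(im["hand_eye"]);M,o=T[:3,:3],T[:3,3]
    else: M,o=R.from_euler("xyz",im["orientation"]).as_matrix(),np.array(im["origin"])
    f=200/np.tan(np.radians(im["fov_y"])/2); return M,o,f,im["cx"],im["cy"]
def ray(c,uv):
    M,o,f,cx,cy=c; d=M@np.array([(uv[0]-cx)/f,-(uv[1]-cy)/f,-1]); return o,d/np.linalg.norm(d)
def onz(c,uv,z):
    o,d=ray(c,uv); return o+d*(z-o[2])/d[2]
def proj(c,p):
    M,o,f,cx,cy=c; q=M.T@(np.array(p)-o); return np.array([cx+f*q[0]/-q[2],cy-f*q[1]/-q[2]])
def tri(rs):
    A=0;b=0
    for o,d in rs:
        P=np.eye(3)-np.outer(d,d);A=A+P;b=b+P@o
    return np.linalg.solve(A,b)
E
python3 - <<'E'
from h import *
C={n:cam(get_image(n)) for n in ["scene","side"]}
pr=lambda n,*a:print(n,*[np.round(x,1).tolist() for x in a])
for t,a,b,z in [("lid",[301.1,188.4],[370.7,220.8],15),("plain",[256.9,203.5],[325.8,181.3],40),("mid",[317.8,226.8],[289.2,220.8],40),("bed",[298.3,229.1],[304.3,220.3],0)]:
    ra,rb=ray(C["scene"],a),ray(C["side"],b)
    pr(t,tri([ra,rb]),onz(C["scene"],a,z),onz(C["side"],b,z))
ims={}
for n,uv in [("scene",(301,188)),("side",(371,220))]:
    for r in models.cut_out(n,"lid"):
        m=r["pixels"].astype(np.uint8)
        pr(n,r["uv"],m.sum())
        if np.hypot(*(np.array(r["uv"])-uv))<12:
            ys,xs=np.nonzero(m);P=np.array([onz(C[n],(x,y),6)[:2] for x,y in zip(xs,ys)],np.float32)
            pr("rect",np.array(cv2.minAreaRect(P)[0]),np.array(cv2.minAreaRect(P)[1]),cv2.minAreaRect(P)[2])
for n,box in [("scene",(190,130,430,300)),("side",(190,120,480,330))]:
    im=get_image(n)["color"];x0,y0,x1,y1=box
    cv2.imwrite(f"pics/{n}_c.png",cv2.resize(im[y0:y1,x0:x1],None,fx=2.7,fy=2.7,interpolation=cv2.INTER_CUBIC))
E
```

```text
lid [487.3, -66.3, 13.4] [489.2, -64.7, 15.0] [486.7, -65.5, 15.0]
plain [626.3, -87.6, 40.1] [621.3, -98.6, 40.0] [622.7, -76.6, 40.0]
mid [605.1, 61.5, 36.7] [608.1, 63.4, 40.0] [602.9, 63.6, 40.0]
bed [605.9, 12.4, 0.4] [603.5, 6.9, 0.0] [604.7, 17.4, 0.0]
scene [365.9, 193.3] 774
scene [281.1, 158.1] 239
scene [299.2, 189.9] 647
rect [485.6, -66.0] [94.3, 88.0] 83.9
scene [305.9, 275.7] 1801
scene [324.1, 168.7] 302
side [368.6, 291.2] 1823
side [366.8, 228.1] 1278
rect [485.4, -63.9] [94.0, 85.8] 84.8
side [444.3, 212.1] 487
side [418.6, 253.9] 769
```

```bash
ls pics
```

```text
scene0.png
scene_c.png
side0.png
side_c.png
wrist0.png
```

View pics/side_c.png

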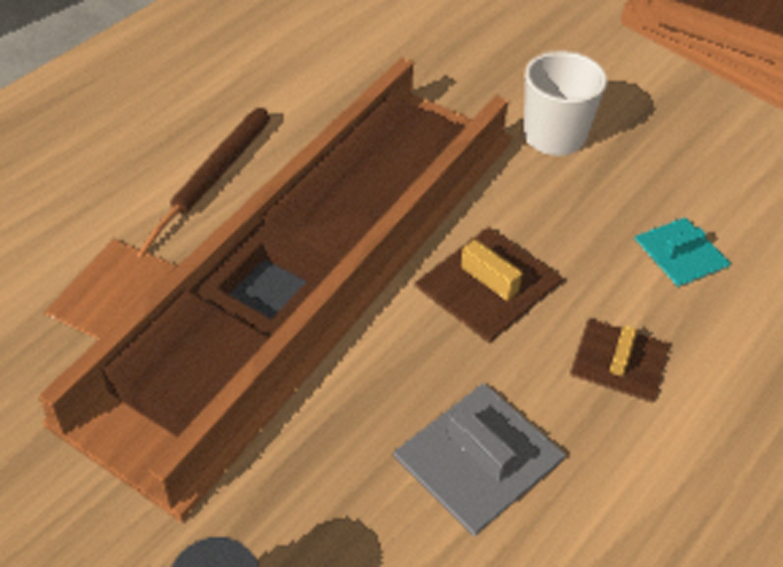

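View pics/scene_c.png

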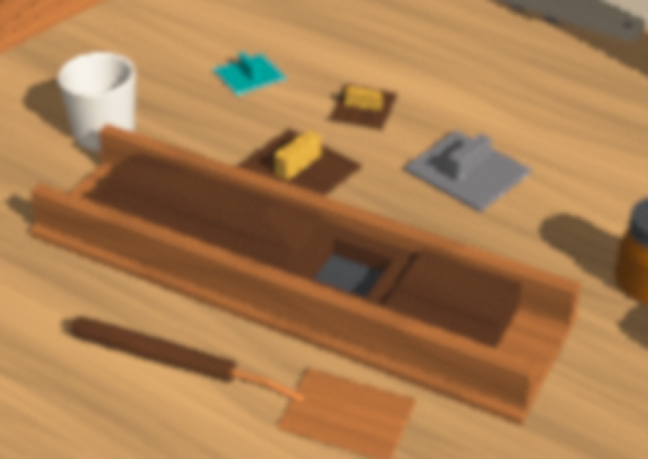

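```bash
cat > ov.py <<'E'
import sys
from h import *
def segs(x,y,yaw,yr):
    T=lambda p:np.array([x+p[0]*np.cos(yaw)-p[1]*np.sin(yaw),y+p[0]*np.sin(yaw)+p[1]*np.cos(yaw),p[2]])
    S=[]
    for xx in (-57,-43,43,57): S.append((T((xx,-230,48)),T((xx,230,48)),(0,255,0)))
    for s in (-1,1):
        for yy in(-230,230): S.append((T((s*57,yy,48)),T((s*43,yy,48)),(0,255,0)))
    for d in(-47,47): S.append((T((-43,yr+d,40)),T((43,yr+d,40)),(255,255,0)))
    for d in(-29,29): S.append((T((-26.5,yr+d,34)),T((26.5,yr+d,34)),(255,0,255)))
    for d in(-26.5,26.5): S.append((T((d,yr-29,34)),T((d,yr+29,34)),(255,0,255)))
    return S
def lidsegs(x,y,yaw):
    T=lambda p:np.array([x+p[0]*np.cos(yaw)-p[1]*np.sin(yaw),y+p[0]*np.sin(yaw)+p[1]*np.cos(yaw),p[2]])
    S=[]
    for a,b,z in((40,45,6),(25,7,30)):
        q=[T((sx*a,sy*b,z)) for sx,sy in((1,1),(-1,1),(-1,-1),(1,-1))]
        S+=[(q[i],q[(i+1)%4],(0,0,255)) for i in range(4)]
    return S
def draw(im,c,S,box,k,name):
    x0,y0,x1,y1=box
    a=cv2.resize(im[y0:y1,x0:x1],None,fx=k,fy=k,interpolation=cv2.INTER_CUBIC)
    for p,q,col in S:
        u=[tuple(np.round(((proj(c,w)+.5)-[x0,y0])*k*8).astype(int)) for w in(p,q)]
        cv2.line(a,u[0],u[1],col,1,cv2.LINE_AA,3)
    cv2.imwrite("pics/"+name,a)
E
cat > ov1.py <<'E'
from ov import *
a=[float(v) for v in sys.argv[2:]]
S=segs(a[0],a[1],np.radians(a[2]),a[3])+lidsegs(a[4],a[5],np.radians(a[6]))
for n,box in [("scene",(190,150,430,300)),("side",(200,130,440,320))]:
    im=get_image(n)
    draw(im["color"],cam(im),S,box,3.1,f"{n}_{sys.argv[1]}.png")
E
python3 ov1.py o1 611.5 12 8 47 486 -65.5 -6
```

```text
(no output)
```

View pics/side_o1.png

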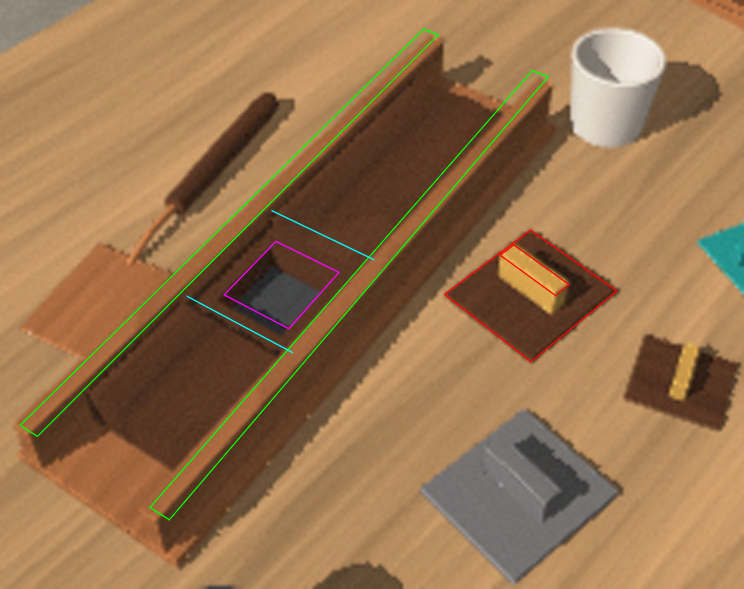

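View pics/scene_o1.png

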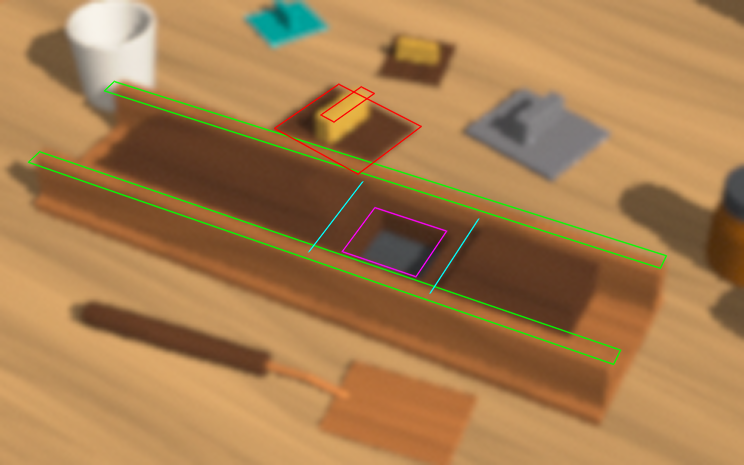

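move_arm(moves=[[[-0.026,0.044,0,0,0,-0.013],[-0.052,0.089,0,0,0,-0.027],[-0.078,0.133,0,0,0,-0.04],[-0.103,0.177,0,0,0,-0.053],[-0.129,0.221,0,0,0,-0.067],[-0.155,0.266,0,0,0,-0.08],[-0.181,0.31,0,0,0,-0.093],[-0.207,0.354,0,0,0,-0.107],[-0.233,0.398,0,0,0,-0.12],[-0.277,0.408,0,0,0,-0.139],[-0.322,0.417,0,0,0,-0.158],[-0.367,0.426,0,0,0,-0.178],[-0.411,0.435,0,0,0,-0.197],[-0.456,0.444,0,0,0,-0.216],[-0.5,0.453,0,0,0,-0.235],[-0.545,0.4625,0,0,0,-0.255],[-0.545,0.4625,0,0,0,-0.255],[-0.545,0.4625,0,0,0,-0.255],[-0.545,0.4625,0,0,0,-0.255]]], jaw=1)

```text
clock: 3.52
eef_pos: [470.2, -63.1, 231.3]
tool_rot: [3.141, -0.001, 1.468]
force: [1.0, 0.2, -0.2]
width: 85.6
```

```bash
cat > ov2.py <<'E'
from ov import *
a=[float(v) for v in sys.argv[2:]]
S=segs(a[0],a[1],np.radians(a[2]),a[3])+(lidsegs(a[4],a[5],np.radians(a[6])) if len(a)>4 else [])
st=ctrl.read_state();im=get_image("wrist");c=cam(im,st);np.save("wc.npy",np.array([*c],dtype=object),allow_pickle=True)
print(st["clock"],np.round(st["eef_pos"],1),np.round(st["tool_rot"],4),np.round(st["qpos"],3))
cv2.imwrite("pics/raw_"+sys.argv[1]+".png",im["color"])
draw(im["color"],c,S,(0,0,640,400),1.25,f"wrist_{sys.argv[1]}.png")
pr=lambda n,*a:print(n,*[np.round(x,1).tolist() for x in a])
for t,z in (("lid_center",15),("plain_end",40),("search_mid",40),("bed",0)):
    for r in models.place_of("wrist",t): pr(t,r["uv"],r["score"],onz(c,r["uv"],z))
E
python3 ov2.py w1 610 12 8 47 486 -65.5 -6
```

```text
3.525 [470.2 -63.1 231.3] [ 3.1413e+00 -6.0000e-04  1.4682e+00] [ 0.072  0.38   0.003  1.991 -0.003  0.77   1.546]
lid_center [420.8, 106.4] 0.9 [400.3, 65.4, 15.0]
lid_center [203.7, 118.1] 0.9 [386.3, -201.4, 15.0]
lid_center [318.7, 186.7] 0.7 [488.4, -69.6, 15.0]
lid_center [305.8, 89.5] 0.6 [366.7, -72.0, 15.0]
plain_end [312.9, 281.4] 0.8 [616.8, -91.4, 40.0]
search_mid [423.4, 263.8] 0.8 [604.8, 61.8, 40.0]
bed [383.3, 257.6] 0.7 [613.4, 15.1, 0.0]
```

View pics/wrist_w1.png

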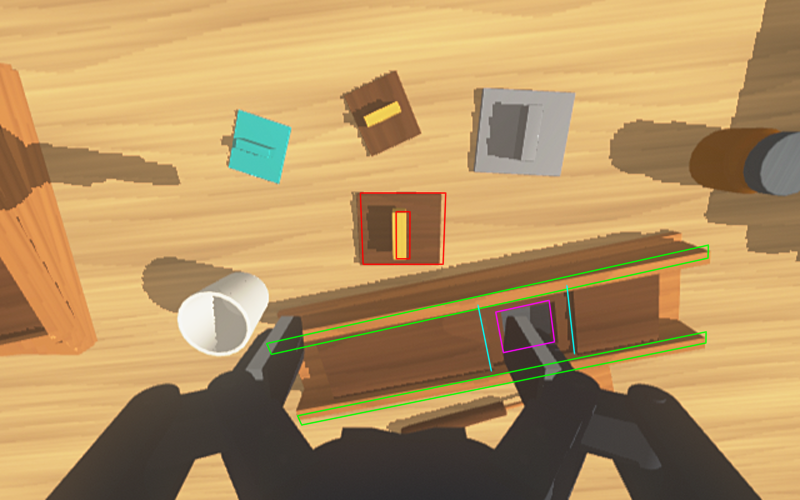

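move_arm(moves=[[[-0.001,0.006,0.03,0,0,0],[-0.002,0.012,0.07,0,0,0],[-0.0035,0.017,0.11,0,0,0],[-0.0035,0.017,0.15,0,0,0],[-0.0035,0.017,0.175,0,0,0],[-0.0035,0.017,0.19,0,0,0],[-0.0035,0.017,0.19,0,0,0],[-0.0035,0.017,0.19,0,0,0]]], jaw=1)

```text
clock: 4.78
eef_pos: [487.1, -69.8, 42.1]
tool_rot: [3.14, -0.0, 1.466]
force: [-0.3, -0.5, -0.6]
width: 85.1
```

```bash
python3 ov2.py w2 610 11 8 47 486.5 -68 -6
```

```text
4.775 [487.1 -69.8  42.1] [ 3.14   -0.      1.4661] [ 8.600e-02  7.250e-01 -1.000e-03  2.097e+00  2.000e-03  3.180e-01
  1.550e+00]
lid_center [295.7, 40.2] 0.7 [370.5, -71.8, 15.0]
lid_center [543.7, 69.2] 0.7 [399.2, 63.4, 15.0]
lid_center [322.6, 231.7] 0.6 [484.5, -69.3, 15.0]
```

View pics/wrist_w2.png

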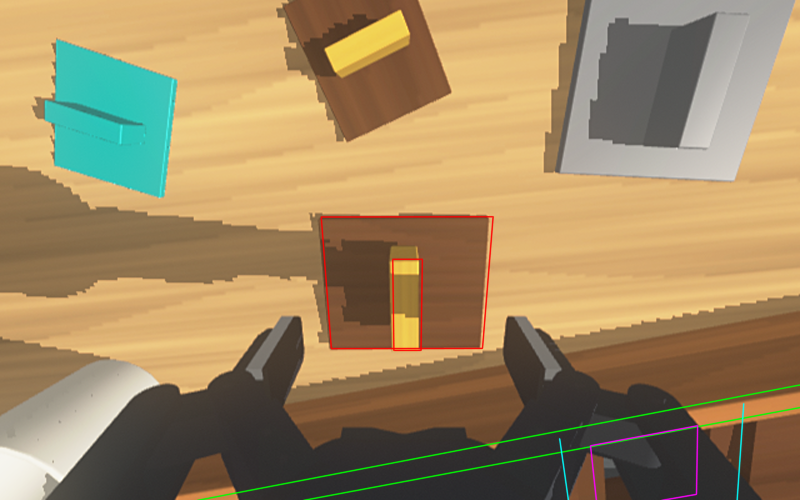

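move_arm(moves=[[[0,0,0.015,0,0,0],[0,0,0.027,0,0,0],[0,0,0.0325,0,0,0],[0,0,0.0325,0,0,0],[0,0,0.0325,0,0,0]]], jaw=0.7)

```text
clock: 5.65
eef_pos: [486.4, -69.8, 8.8]
tool_rot: [3.142, -0.0, 1.466]
force: [0.2, 0.2, -0.2]
width: 59.8
```

move_arm(moves=[[[0,0,0,0,0,0],[0,0,0,0,0,0],[0,0,0,0,0,0],[0,0,0,0,0,0],[0,0,0,0,0,0],[0,0,0,0,0,0],[0,0,0,0,0,0],[0,0,0,0,0,0],[0,0,0,0,0,0],[0,0,0,0,0,0]]], jaw=0)

```text
clock: 6.9
eef_pos: [486.5, -69.9, 9.2]
tool_rot: [3.141, 0.0, 1.466]
force: [-0.9, 0.5, 6.5]
width: 12.7
```

move_arm(moves=[[[0,0,-0.01,0,0,0],[0,0,-0.03,0,0,0],[0,0,-0.055,0,0,0],[0,0,-0.08,0,0,0],[0,0.005,-0.1,0,0,-0.02],[-0.001,0.025,-0.101,0,0,-0.06],[-0.003,0.05,-0.101,0,0,-0.1],[-0.005,0.08,-0.101,0,0,-0.15],[-0.007,0.11,-0.101,0,0,-0.2],[-0.008,0.13,-0.101,0,0,-0.23],[-0.008,0.1395,-0.101,0,0,-0.244],[-0.008,0.1395,-0.101,0,0,-0.244],[-0.008,0.1395,-0.101,0,0,-0.244],[-0.008,0.1395,-0.101,0,0,-0.244]]], jaw=0)

```text
clock: 8.65
eef_pos: [623.5, -92.2, 109.9]
tool_rot: [-3.141, -0.0, 1.71]
force: [0.3, -0.5, -1.9]
width: 12.9
```

```bash
python3 ov2.py w3 610 11 8 47; python3 ov1.py o3 610 11 8 47 486 -65.5 -6
```

```text
8.65 [623.5 -92.2 109.9] [-3.1408e+00 -1.0000e-04  1.7099e+00] [ 0.147  0.744 -0.074  1.679  0.076  0.722  1.745]
lid_center [324.2, 260.8] 0.6 [681.9, -82.0, 15.0]
search_mid [514.7, 214.5] 0.8 [603.6, 64.1, 40.0]
bed [433.7, 196.6] 0.6 [607.9, 12.8, 0.0]
```

View pics/wrist_w3.png

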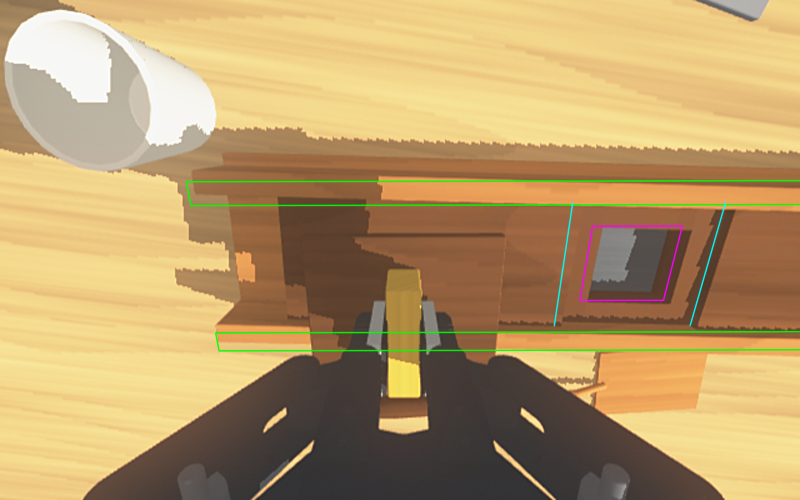

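View pics/side_o3.png

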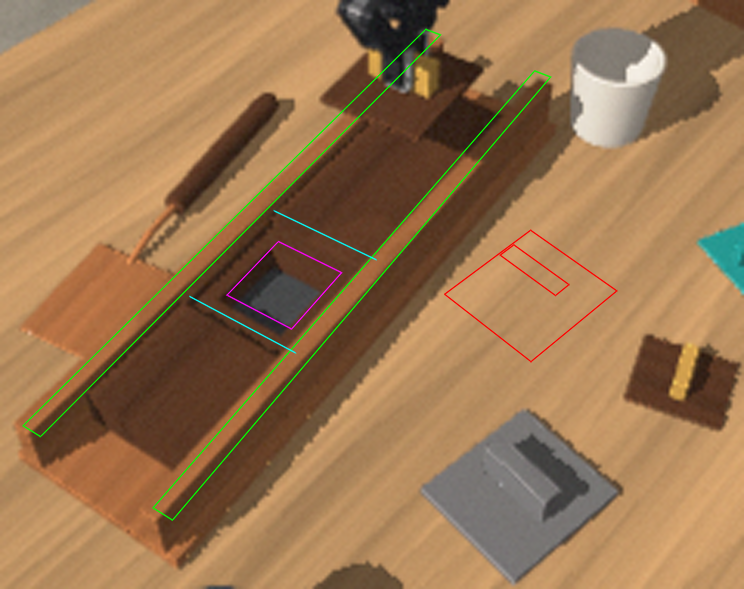

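View pics/scene_o3.png

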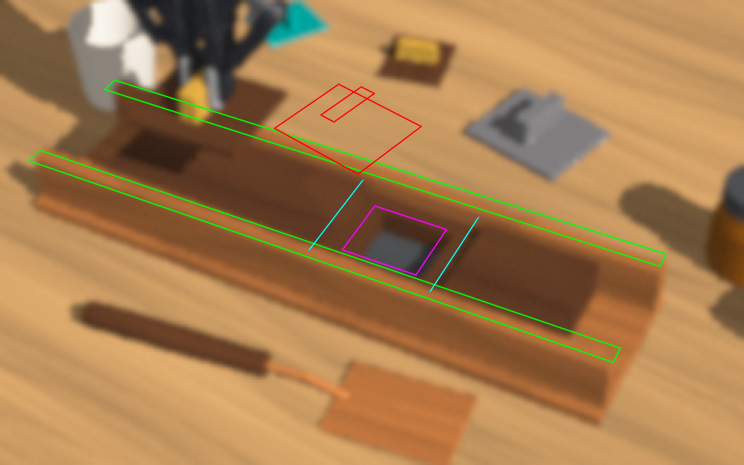

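Run:
```python
import cv2
a=cv2.imread("pics/raw_w3.png")
cv2.imwrite("pics/z1.png",cv2.resize(a[125:300,150:410],None,fx=3,fy=3,interpolation=cv2.INTER_CUBIC))
cv2.imwrite("pics/z2.png",cv2.resize(a[125:300,400:640],None,fx=3,fy=3,interpolation=cv2.INTER_CUBIC))
```

```text
(no output)
```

View pics/z1.png

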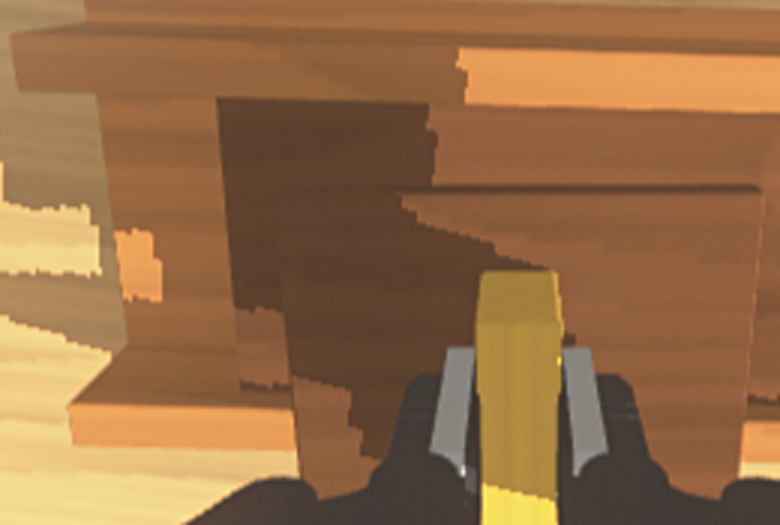

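View pics/z2.png

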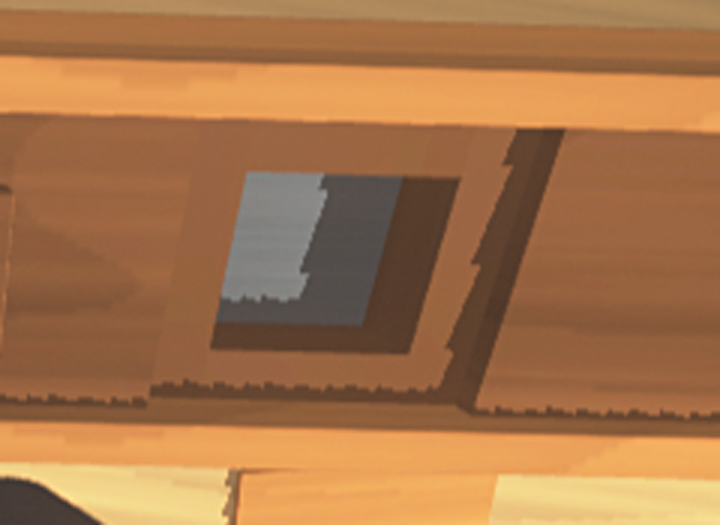

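```bash
cat > fit.py <<'E'
from h import *
from scipy.optimize import least_squares
c=np.load("wc.npy",allow_pickle=True)
a=lambda u,v:np.array([u/3+150-.33,v/3+125-.33]); b=lambda u,v:np.array([u/3+400-.33,v/3+125-.33])
# lines: (x at z) points
L=[(-57,48,a(470,48)),(-57,48,a(780,53)),(-57,48,b(360,64)),(-57,48,b(720,75)),(-57,48,a(20,33)),
(-43,48,a(20,91)),(-43,48,a(400,101)),(-43,48,a(780,111)),(-43,48,b(0,113)),(-43,48,b(360,122)),(-43,48,b(720,131)),
(43,48,a(80,405)),(43,48,a(290,408)),(43,48,b(0,422)),(43,48,b(360,429)),(43,48,b(720,437)),
(57,48,a(80,445)),(57,48,a(295,450))]
K=[(-57,-230,48,a(12,33)),(-43,-230,48,a(17,91)),(43,-230,48,a(70,405)),(57,-230,48,a(72,445))]
W=[(-26.5,-29,34,b(246,171)),(-26.5,29,34,b(460,178)),(26.5,29,34,b(410,353)),(26.5,-29,34,b(211,349)),(-43,47,40,b(565,130)),(40,47,40,b(476,408))]
def bed(c,uv,z,p):
    q=onz(c,uv,z)[:2]-p[:2]; return np.array([np.cos(p[2])*q[0]+np.sin(p[2])*q[1],-np.sin(p[2])*q[0]+np.cos(p[2])*q[1]])
def res(p):
    r=[bed(c,uv,z,p)[0]-x for x,z,uv in L]
    for x,y,z,uv in K: r+=[bed(c,uv,z,p)[1]-y]
    for x,y,z,uv in W: r+=[bed(c,uv,z,p)[1]-y-p[3], bed(c,uv,z,p)[0]-x]
    return r
s=least_squares(res,[610,11,.14,47]);p=s.x
print("bed",np.round(p,3),np.degrees(p[2]),"res",np.round(s.fun,1))
print("lid pts in bed frame")
for n,uv,z in [("near edge bottom",a(440,184),101),("near edge bottom",a(752,184),101),("near top",a(752,191),107),("right edge",a(762,200),107),("right edge",a(742,460),107),("left",a(283,200),107),("left",a(298,470),107)]:
    print(n,np.round(bed(c,uv,z,p),1))
st=ctrl.read_state(); q=st["eef_pos"][:2]-p[:2]
print("tcp in bed",np.cos(p[2])*q[0]+np.sin(p[2])*q[1],-np.sin(p[2])*q[0]+np.cos(p[2])*q[1], "yaw diff deg",np.degrees(st["tool_rot"][2]-np.pi/2-p[2]))
E
python3 fit.py
```

```text
bed [6.10364e+02 1.38400e+01 1.09000e-01 5.11940e+01] 6.232704565314126 res [ 0.4 -0.6 -0.3 -0.3 -0.  -0.1 -0.3 -0.6  0.1 -0.2 -0.6  0.8  0.1  0.8
  0.2 -0.1 -0.4 -0.5  0.5 -0.4  0.6 -0.6 -0.7 -0.1 -0.4  0.2  0.2 -0.4
  0.2 -0.  -0.1  1.7  0.7  0.1]
lid pts in bed frame
near edge bottom [ -37.2 -122.4]
near edge bottom [-38.9 -63.8]
near top [-39.1 -65.4]
right edge [-37.5 -63.4]
right edge [ 17.2 -60.9]
left [ -35.  -150.4]
left [  22.1 -150.7]
tcp in bed 2.224913478167805 -107.05423534042464 yaw diff deg 1.7407824642315322
```

move_arm(moves=[[[0,-0.001,0.005,0,0,0.01],[0,-0.002,0.015,0,0,0.02],[0,-0.0022,0.03,0,0,0.03],[0,-0.0022,0.04,0,0,0.03],[0,-0.0022,0.045,0,0,0.03],[0,-0.0022,0.045,0,0,0.03],[0,-0.0022,0.045,0,0,0.03]]], jaw=0)

```text
clock: 9.88
eef_pos: [622.4, -92.7, 65.1]
tool_rot: [3.141, 0.0, 1.68]
force: [-0.4, 0.1, -1.0]
width: 12.6
```

```bash
python3 ov2.py w4 610.4 13.8 6.23 51.2
python3 - <<'E'
import cv2
a=cv2.imread("pics/raw_w4.png")
cv2.imwrite("pics/z3.png",cv2.resize(a[100:300,150:410],None,fx=3,fy=3,interpolation=cv2.INTER_CUBIC))
E
```

```text
9.875 [622.4 -92.7  65.1] [3.1408e+00 2.0000e-04 1.6800e+00] [ 0.14   0.805 -0.061  1.705  0.075  0.633  1.718]
lid_center [322.6, 259.7] 0.8 [654.3, -88.8, 15.0]
search_mid [562.1, 234.2] 0.8 [603.8, 65.1, 40.0]
bed [457.9, 212.6] 0.6 [609.2, 14.8, -0.0]
bed [321.4, 245.5] 0.4 [649.9, -90.3, 0.0]
```

View pics/wrist_w4.png

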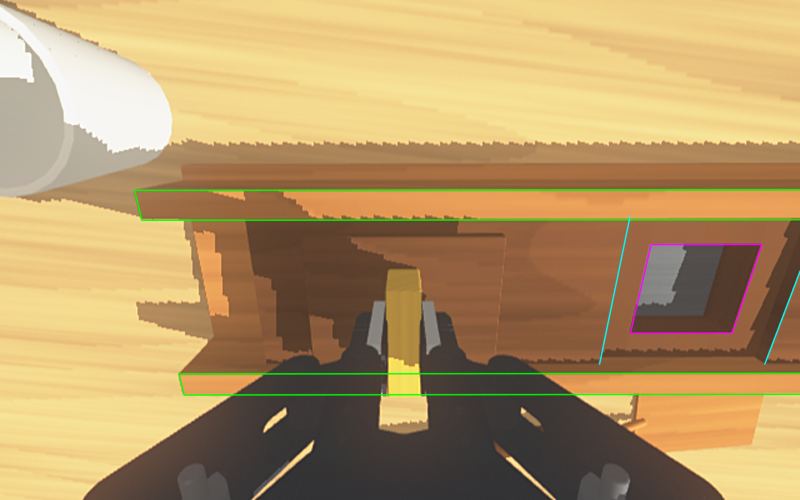

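View pics/z3.png

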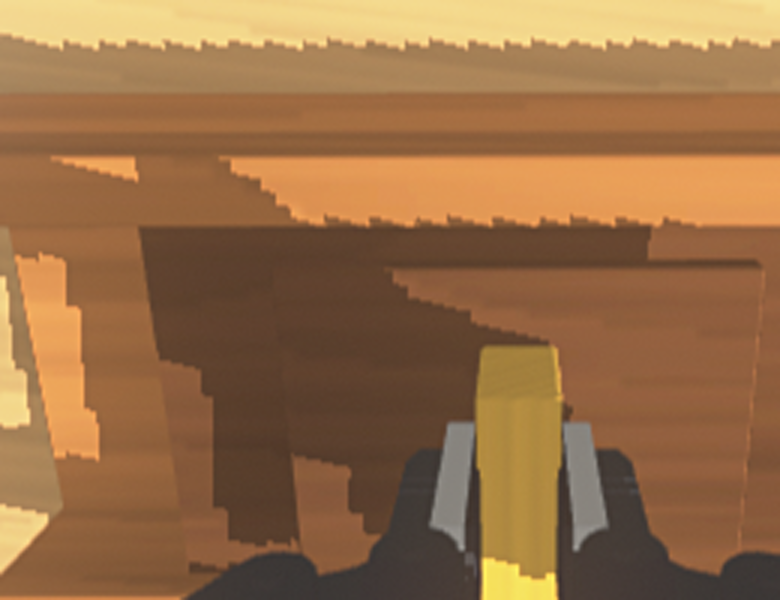

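```bash
cat > chk.py <<'E'
from h import *
import sys
c=np.load("wc.npy",allow_pickle=True);p=[610.4,13.8,.1088]
def bed(uv,z):
    q=onz(c,uv,z)[:2]-p[:2]; return np.array([np.cos(p[2])*q[0]+np.sin(p[2])*q[1],-np.sin(p[2])*q[0]+np.cos(p[2])*q[1]])
for s in sys.argv[1:]:
    u,v,z=map(float,s.split(",")); print(s,np.round(bed((u,v),z),1))
st=ctrl.read_state();q=st["eef_pos"][:2]-p[:2]
print("tcp bed",np.round([np.cos(p[2])*q[0]+np.sin(p[2])*q[1],-np.sin(p[2])*q[0]+np.cos(p[2])*q[1]],1),np.degrees(st["tool_rot"][2]-np.pi/2-p[2]))
E
python3 chk.py 299,186.2,56 399,186.2,56 399,188,62 275,175.3,48 409,175.3,48
```

```text
299,186.2,56 [ -38.5 -120.1]
399,186.2,56 [-38.5 -63.6]
399,188,62 [-39.1 -65.2]
275,175.3,48 [ -43.  -134.7]
409,175.3,48 [-42.9 -56. ]
tcp bed [   0.3 -107.2] 0.01757334496020849
```

move_arm(moves=[[[0,-0.0007,0.004,0,0,0],[0,-0.0007,0.008,0,0,0],[0,-0.0007,0.011,0,0,0],[0,-0.0007,0.013,0,0,0],[0,-0.0007,0.0145,0,0,0],[0,-0.0007,0.0145,0,0,0],[0,-0.0007,0.0145,0,0,0]]], jaw=0)

```text
clock: 11.0
eef_pos: [621.5, -92.7, 50.4]
tool_rot: [3.141, 0.0, 1.68]
force: [-0.5, -0.3, -0.4]
width: 12.8
```

move_arm(moves=[[[0,0,0.0005,0,0,0],[0,0,0.001,0,0,0],[0,0,0.0015,0,0,0],[0,0,0.002,0,0,0],[0,0,0.002,0,0,0]]], jaw=0)

```text
clock: 11.62
eef_pos: [621.4, -92.7, 49.2]
tool_rot: [3.141, 0.0, 1.68]
force: [-2.4, 0.8, 6.4]
width: 12.7
```

move_arm(moves=[[[0.004,0,0.002,0,0,0],[0.01,0,0.002,0,0,0],[0.018,0,0.002,0,0,0],[0.026,0,0.002,0,0,0],[0.034,0,0.002,0,0,0],[0.042,0,0.002,0,0,0],[0.05,0,0.002,0,0,0],[0.058,0,0.002,0,0,0],[0.066,0,0.002,0,0,0],[0.074,0,0.002,0,0,0],[0.08,0,0.002,0,0,0],[0.08,0,0.002,0,0,0]]], jaw=0)

```text
clock: 13.12
eef_pos: [615.9, -17.0, 49.2]
tool_rot: [3.135, 0.005, 1.678]
force: [0.7, -7.2, 14.9]
width: 12.7
```

```bash
python3 ov2.py w5 610.4 13.8 6.23 51.2
```

```text
13.125 [615.9 -17.   49.2] [3.1352 0.005  1.6779] [ 0.003  0.813 -0.038  1.756  0.059  0.567  1.605]
lid_center [324.1, 259.9] 0.9 [638.8, -13.2, 15.0]
plain_end [199.2, 244.6] 0.9 [621.8, -91.4, 40.0]
search_mid [457.6, 243.5] 0.7 [604.2, 64.1, 40.0]
```

View pics/wrist_w5.png

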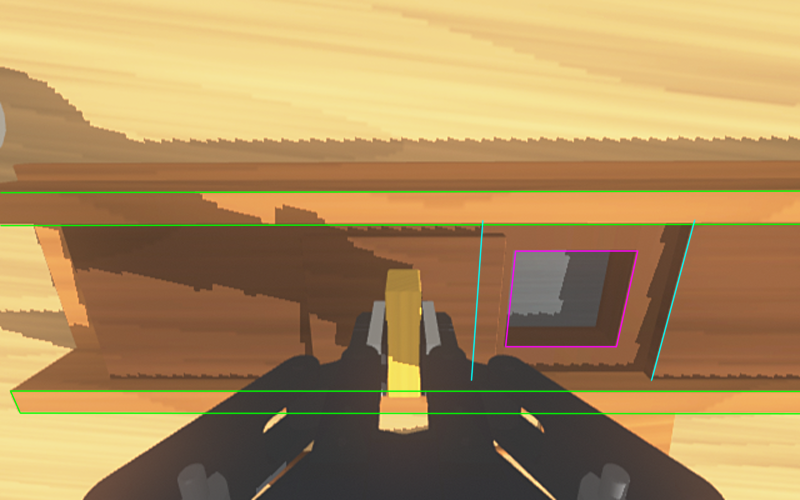

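move_arm(moves=[[[0.002,0,-0.0015,0,0,0],[0.008,0,-0.002,0,0,0],[0.016,0,-0.002,0,0,0],[0.024,0,-0.002,0,0,0],[0.032,0,-0.002,0,0,0],[0.04,0,-0.002,0,0,0],[0.048,0,-0.002,0,0,0],[0.056,0,-0.002,0,0,0],[0.063,0,-0.002,0,0,0],[0.068,0,-0.002,0,0,0],[0.071,0,-0.002,0,0,0],[0.071,0,-0.002,0,0,0]]], jaw=0)

```text
clock: 14.88
eef_pos: [605.5, 56.5, 48.9]
tool_rot: [3.141, 0.002, 1.68]
force: [-0.0, -3.1, 6.2]
width: 12.6
```

```bash
python3 chk.py;python3 ov2.py w6 610.4 13.8 6.23 51.2
```

```text
tcp bed [-0.3 43. ] 0.02711028721907092
14.875 [605.5  56.5  48.9] [3.1407e+00 1.7000e-03 1.6801e+00] [-0.124  0.808 -0.026  1.773  0.038  0.56   1.506]
lid_center [325.0, 260.0] 0.9 [627.9, 61.1, 15.0]
plain_end [74.5, 247.0] 0.7 [621.0, -93.0, 40.0]
search_mid [321.9, 261.9] 0.7 [614.9, 57.5, 40.0]
```

View pics/wrist_w6.png

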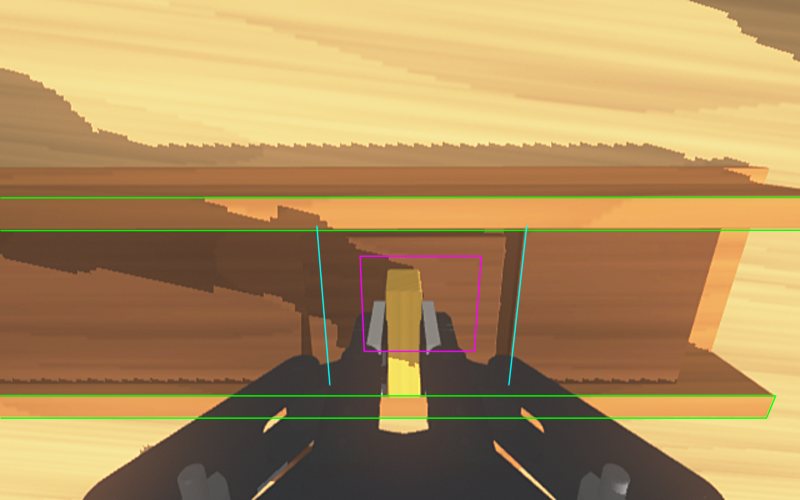

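move_arm(moves=[[[0.001,0,0,0,0,0],[0.002,0,0,0,0,0],[0.003,0,0,0,0,0],[0.004,0,0,0,0,0],[0.005,0,0,0,0,0],[0.006,0,0,0,0,0],[0.006,0,0,0,0,0]]], jaw=0)

```text
clock: 16.0
eef_pos: [603.4, 64.6, 47.7]
tool_rot: [-3.14, -0.001, 1.681]
force: [-0.2, -0.1, -0.6]
width: 12.7
```

```bash
python3 chk.py
```

```text
tcp bed [-1.5 51.3] 0.07758809893542847
```

move_arm(moves=[[[0,0,0.001,0,0,0],[0,0,0.002,0,0,0],[0,0,0.003,0,0,0],[0,0,0.004,0,0,0],[0,0,0.004,0,0,0]]], jaw=0)

```text
clock: 16.62
eef_pos: [604.2, 63.3, 44.2]
tool_rot: [-3.141, -0.0, 1.68]
force: [0.2, 0.9, -2.0]
width: 12.2
```

```bash
python3 chk.py; python3 ov2.py w7 610.4 13.8 6.23 51.2
```

```text
tcp bed [-0.8 49.9] 0.01854876572563462
16.625 [604.2  63.3  44.2] [-3.1414 -0.      1.6799] [-0.135  0.815 -0.026  1.775  0.035  0.552  1.497]
lid_center [323.6, 261.5] 0.8 [625.2, 66.7, 15.0]
plain_end [60.7, 251.7] 0.9 [620.6, -90.2, 40.0]
search_mid [253.8, 223.9] 0.7 [590.5, 22.6, 40.0]
bed [253.3, 224.5] 0.9 [609.1, 13.6, 0.0]
bed [59.0, 253.1] 0.4 [648.2, -131.0, 0.0]
```

View pics/wrist_w7.png

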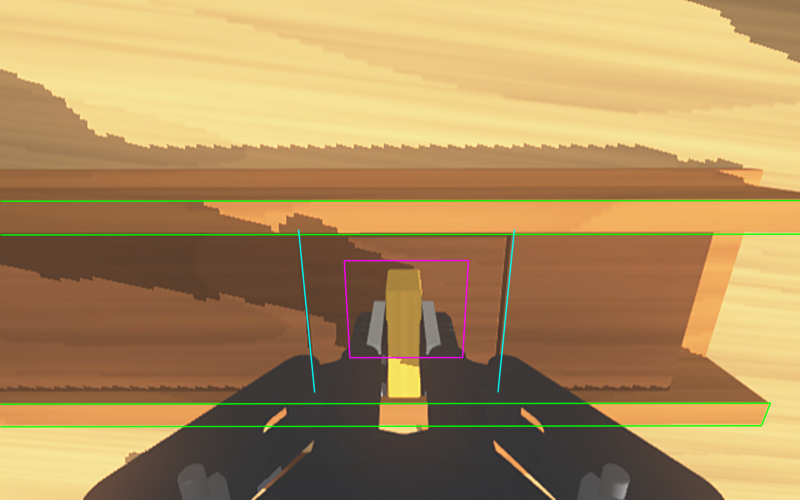

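move_arm(moves=[[[0,0,0.0007,0,0,0],[0,0,0.0014,0,0,0],[0,0,0.002,0,0,0],[0,0,0.0025,0,0,0],[0,0,0.0025,0,0,0]]], jaw=0)

```text
clock: 17.5
eef_pos: [604.3, 63.3, 43.2]
tool_rot: [3.141, 0.0, 1.68]
force: [-3.5, -0.5, 9.5]
width: 13.1
```

move_arm(moves=[[[0,0,-0.0015,0,0,0],[0,0,-0.0015,0,0,0]]], jaw=0)

```text
clock: 17.75
eef_pos: [604.4, 63.3, 43.3]
tool_rot: [3.141, -0.0, 1.68]
force: [-0.4, -0.2, 3.6]
width: 12.6
```

move_arm(moves=[[[0,0,0,0,0,0],[0,0,0,0,0,0],[0,0,0,0,0,0],[0,0,0,0,0,0],[0,0,0,0,0,0]]], jaw=0.5)

```text
clock: 18.38
eef_pos: [604.3, 63.3, 43.3]
tool_rot: [-3.142, -0.0, 1.68]
force: [1.1, 0.2, 0.1]
width: 42.5
```

move_arm(moves=[[[0,0,-0.005,0,0,0],[0,0,-0.015,0,0,0],[0,0,-0.03,0,0,0],[0,0,-0.05,0,0,0],[0,0,-0.08,0,0,0],[0,-0.03,-0.12,0,0,0],[0,-0.06,-0.14,0,0,0],[0,-0.09,-0.15,0,0,0],[0,-0.09,-0.15,0,0,0],[0,-0.09,-0.15,0,0,0]]], jaw=0.5)

```text
clock: 19.62
eef_pos: [515.9, 53.7, 194.1]
tool_rot: [3.139, -0.0, 1.68]
force: [0.1, -0.4, -0.4]
width: 43.0
```

Run:
```python
from ov import *
y=13.8;p=(610.4,13.8,.1088);yr=50
T=lambda q:np.array([p[0]+q[0]*np.cos(p[2])-q[1]*np.sin(p[2]),p[1]+q[0]*np.sin(p[2])+q[1]*np.cos(p[2]),q[2]])
S=segs(*p,51.2)[:8]
for a,b,z in((40,45,40),(25,7,64)):
    q=[T((sx*a-.5,sy*b+yr,z)) for sx,sy in((1,1),(-1,1),(-1,-1),(1,-1))]
    S+=[(q[i],q[(i+1)%4],(0,0,255)) for i in range(4)]
st=ctrl.read_state();im=get_image("wrist");draw(im["color"],cam(im,st),S,(0,0,640,400),1.25,"f_w.png")
cv2.imwrite("pics/f_wr.png",im["color"])
im=get_image("side");draw(im["color"],cam(im),[],(200,130,440,320),3.1,"f_s.png")
im=get_image("scene");draw(im["color"],cam(im),[],(190,150,430,300),3.1,"f_c.png")
```

```text
(no output)
```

View pics/f_w.png

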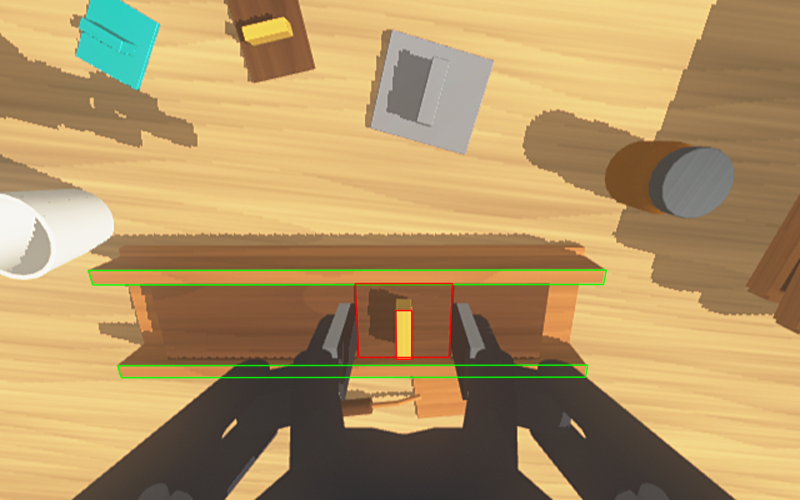

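View pics/f_s.png

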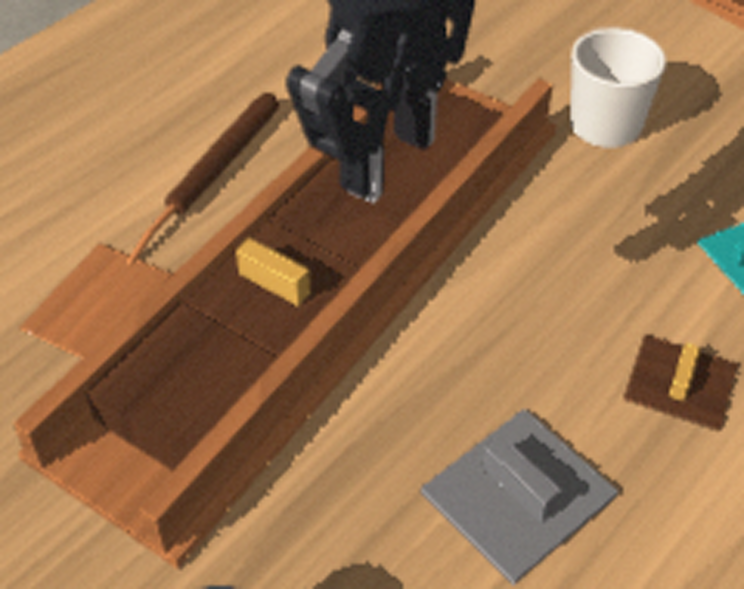

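View pics/f_c.png

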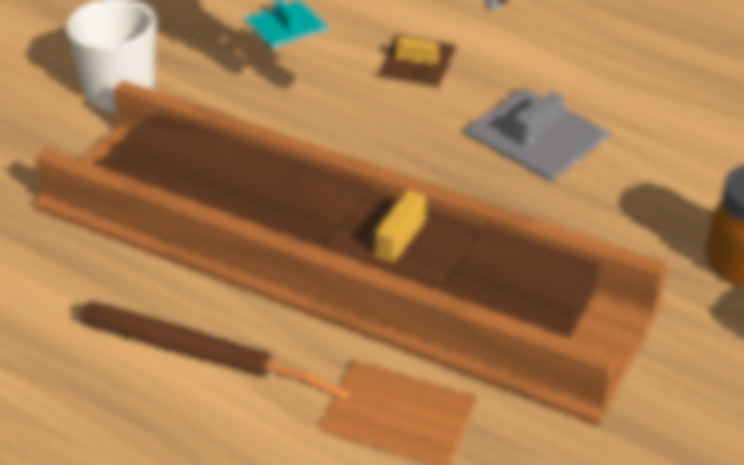

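The lid sits flush in the recess, over the well and flat between the rails. The cup, jar and spatula look unmoved, and the gripper is clear.

```bash
python3 -c "
from cell import job;print(job.finish_job())"
```

```text
the job is handed in; nothing more can be done
None
```

The lid is home in the recess, flat and released, and the job was handed in at about 20 s on the robot's clock.

- **What I did:** I picked up the larger brown lid by its brass bar and set it down between the rails at bed y ≈ -107 mm. Without lifting it again, I slid it about 158 mm along the block. It dropped in at bed y ≈ 50–51 mm, and the recess centre measured 51 mm. I then lowered it onto the recess floor, let go and backed off.
- **Last checks:**
    - The tool met the recess floor 6.0 mm lower than the block's top, which matches the recess depth.
    - After release the outside force was about zero.
    - In all three pictures the lid lies flush in the recess. The cup and spatula are where they started, and so is the jar as far as the pictures show it.
- **What went wrong:** For the first half of the slide I commanded 2 mm too much downward, so the lid pressed with about 15 N. I eased it to about 6 N for the rest. The measured pose of the block did not change noticeably.
- **What disagreed:** My first estimate of the bed's angle from the fixed cameras was about 1.8° off. I corrected it with the wrist camera before setting the lid down.

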